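# Release the tray of a board test cradle with its two keys

## Robot

A 6-joint arm with a two-finger parallel gripper is mounted at the origin on a cart in front of the work surface, level with it; the furniture and walls round the work are solid. World frame = base frame: x ahead of the robot, y to its left, z up, the work surface at z = 0. Lengths are in m, angles in rad, forces in N, time in s.
With the tool pointing down it reaches from about 0.375 to 0.75 m from the base axis. Payload 9 kg.
Tool frame: the origin (TCP) lies at the very end of the fingers, on their centre line; the grasp point (between the pads) lies 19 mm behind it; z points along the fingers, y is the direction in which the jaws open and shut (so a half turn about z gives the same grasp; the last joint's range is limited). The gripper opens to 85 mm and grips with 20 to 120 N. Pads are 22 mm wide; open, the fingers measure 114 mm over their backs; the gripper's body (76 mm by 85 mm) begins 54 mm behind the grasp point. The pads swing forward as they close: fully open they stand 13 mm farther back than shut.
Start: joints at [1.109, 0.104, 0.097, 1.564, 0, 1.353], TCP at [0.145, 0.582, 0.197] pointing down, gripper open.
Joint ranges: [-2.99, 2.99], [-0.84, 1.86], [-1.1, 1.16], [-1.84, 2.11], [-1.51, 1.56], [-3.14, 3.14]. Speed limits (rad/s): [2.22, 2.22, 2.57, 3.14, 3.14, 3.14].

## Interface

Orientations are given as a unit quaternion [x, y, z, w].
In Python, from bench import arm gives the robot as it stands. The module is installed in compiled form; this text tells all that it offers. Calls block until the motion is done:
- arm.move_pose(position, orientation): joint-space move of the TCP to a pose.
- arm.movel(position, attitude=None, velocity=0.15, stop_force=None): straight line of the TCP; attitude=None keeps the orientation; velocity is the mean speed in m/s. With stop_force (N) it stops when the force on the tool has changed by that much, and returns True; else False.
- arm.movej(angles): joint-space move.
- arm.command_gripper(opening, effort=None): opening from 0.0 (shut) to 1.0 (fully open); effort is the grip in N (None keeps the last); returns when the fingers have stopped.
- arm.dwell(seconds).
- arm.inverse_kinematics(position, orientation): joint angles nearest the present ones, or None.
- arm.grab_frame(name): name is "side" or "top"; returns (picture, depth): 480x640x3 uint8, red, green, blue; 480x640 float32, m along the optical axis (not along the pixel's ray), 0 where there is no reading.
- arm.camera_model(name): a dict with "fx", "fy", "cx", "cy" (pixels), "position" and "rotation" of the camera in the world. Camera axes: x right, y up, looking along -z (the intrinsics and any distortion apply to the point x, -y, -z); pixel columns grow to the right and rows downward; lengths in m; the calibration is good to about 2 mm. A picture is of the moment at which its call begins. camera_model takes no time and is no camera call.
A pose or a line that the arm cannot do raises arm.MotionError and nothing moves.
- arm.job_done(): hands the job in, once; it reports no verdict.
Trained networks look in the newest picture that a camera, given by its name, has taken for a name from the list of things; names that differ only in an ending like _2 or _b are one class to them, and where a whole thing is asked for, a point or a joint stands for the part that bears it (a point fixed in the world has none). Each returns a list of dicts, best first, with "score" (0 to 1); they miss things now and then, are a little off and sometimes report something else, mostly with a low value. They report only what shows in the picture. A call takes as long as a camera call. They do not tell look-alikes from the thing itself.
- arm.find_in(thing, camera): "box" ([left, top, width, height] as shares, 0 to 1, of the picture: columns of its width, rows of its height, round what is visible of it).
- arm.trace(thing, camera): "pixels" (480x640 bool, what is visible of it) and "box" ([left, top, width, height] as shares, 0 to 1, of the picture: columns of its width, rows of its height, round what is visible of it).
Readings, each from a call of its own:
- arm.current_clock(): time.
- arm.current_joints(): joint angles.
- arm.current_joint_velocities(): joint speeds.
- arm.current_effort(): joint torques, N m.
- arm.current_ee_pos(): TCP position.
- arm.current_ee_rot(): TCP orientation.
- arm.current_ft_force(): force on the tool from outside, world axes, zero at the start.
- arm.current_moment(): the same for the moment, N m.
- arm.current_grip_width(): opening from 0.0 (shut) to 1.0 (fully open).
Only numpy, scipy, OpenCV 4.12 (cv2) and the standard library are available. Lean on these libraries where they do the work, as an engineer would, in place of code of your own. Each camera call takes 0.05 s, during which the arm holds its last target.

## Task

Let the circuit board out of the test cradle: with the gripper's two fingertips, press both black keys on top of the cradle fully down together and keep both down, without letting up, until the spring tray has come all the way out and stopped. Then let both keys come up and move clear, leaving the board lying in the tray. Only the keys are for touching: do not grasp or lift anything, do not touch the tray or the board, and leave the things lying around where they are.

Things in the scene. Friction and masses are not known exactly. Their poses are not given: they have to be found in the camera images.
- cradle: Circuit-board test cradle, fixed to the desk. Origin: on the desk under its base plate (175 x 134 x 8 mm); +x to its back, away from the robot (turned up to 20 degrees), +y left, z up. From x = -5 to 85 mm a grey box-shaped head, 134 mm wide, flat top 62 mm above the desk, tunnelled for the tray. Two black keys on the head's top, side by side along y, 60 mm between centres, 30 mm gap.
- left_cap: The left release key: black rectangular push key, 26 mm (cradle's x) by 30 mm (y), 14 mm proud of the head when up. Origin: centre of its top face, at (40, 30, 76) mm in the cradle's frame when up; axes as the cradle's. Moves straight down, springs up by itself; 1 N to start, 3 N to hold fully down. Its catch frees the tray when it is 5 mm down or more.
- right_cap: The right release key: black rectangular push key, 26 mm (cradle's x) by 30 mm (y), 14 mm proud of the head when up. Origin: centre of its top face, at (40, -30, 76) mm in the cradle's frame when up; axes as the cradle's. Moves straight down, springs up by itself; 1 N to start, 3 N to hold fully down. Its catch frees the tray when it is 5 mm down or more.
- key_left (a joint): Travel of the left key, m: 0 up, 0.008 fully down (hard stop).
- key_right (a joint): Travel of the right key, m: 0 up, 0.008 fully down (hard stop).
- tray (a joint): Travel of the tray along the cradle's -x (out of the front), m: 0 to 0.001 latched in, 0.050 fully out (stop). A spring of about 4 N drives it through a damper, only while both keys are down: about 2.5 s to come out, then it stays out. If either key rises on the way, the tray is caught at the next tooth (13 mm apart).
- tray_pan: Grey plastic tray, 115 x 88 mm, with a 10 mm high rim round the board's pocket (56 x 74 mm inside) and a small black-tipped pull reaching 51 mm in front of the origin. Origin: under the pocket's centre, 10.5 mm above the desk, axes as the cradle's; 6 mm in front of the cradle's origin when in, 56 mm when out.
- board: Green circuit board, 50 x 68 mm, 15 mm high with its parts, loose in the tray's pocket, half under the head at the start. Origin: centre of its underside.
- side_cutters: Bystander: small red-handled pliers lying flat, 79 x 111 x 12 mm, right of the cradle. Origin: centre of its underside.
- screwdriver: Bystander: yellow screwdriver lying flat, 135 mm long, 22 mm thick, close to the left of the cradle. Origin: centre of its underside.
- charger_brick: Bystander: small beige block-shaped mains adapter, 43 x 34 x 32 mm, just right of the cradle. Origin: centre of its underside.
- usb_stick: Bystander: black USB stick lying flat, 42 x 47 x 9 mm, just right of the cradle. Origin: centre of its underside.
Mind the look-alikes: they are no part of the job. Of the things that look like the cradle, the larger one is meant.

How it is judged:
By the outcome, as a careful person would: the job done as asked, in the order asked, and still so for the second after the job is handed in, with the robot touching nothing.
It also fails if it takes over 35 s, if anything falls off the work surface, if the arm or the gripper's body presses on something with over 40 N, if the wrist force passes 120 N, or if a joint passes its speed limit or range.

## Working session

There is one attempt and no reset: what is moved stays moved. The work goes in short steps, each a Python script; the robot and the scene stay as the last script left them, time stands still between calls to the robot, and variables do not carry over. Pictures are saved under pics/ and viewed, and the job is handed in when it is done.

```bash
mkdir -p pics; ls
python3 - <<'E'
from bench import arm
import cv2
for n in("top","side"):
    p,d=arm.grab_frame(n); cv2.imwrite(f"pics/{n}0.png",p[:,:,::-1])
    m=arm.camera_model(n); print(n,m)
    for t in("cradle","left_cap","right_cap"):
        print(t,[(round(r['score'],2),[round(v*s) for v,s in zip(r['box'],(640,480,640,480))]) for r in arm.find_in(t,n)])
print(arm.current_clock(),arm.current_ee_rot())
E
```

```text
pics
top {'fx': 538.2607933271839, 'fy': 538.2607933271839, 'cx': 324.3354154016848, 'cy': 236.79130501284294, 'position': array([ 0.31027647, -0.01317326,  1.14809606]), 'rotation': array([-0.07230283,  0.0737789 ,  0.7333446 , -0.6719633 ])}
cradle [(0.85, [204, 194, 52, 62]), (0.64, [300, 200, 72, 87])]
left_cap [(0.61, [314, 213, 14, 15])]
right_cap [(0.62, [346, 216, 9, 11]), (0.61, [229, 202, 14, 12])]
side {'fx': 471.077511892974, 'fy': 471.077511892974, 'cx': 318.764482631317, 'cy': 230.2759067001482, 'position': array([ 0.21145352, -0.60119373,  0.57619246]), 'rotation': array([ 0.42775082, -0.10653286, -0.23092259,  0.86738385])}
cradle [(0.74, [263, 166, 69, 50]), (0.67, [268, 208, 121, 105])]
left_cap [(0.66, [329, 216, 16, 13]), (0.36, [362, 333, 38, 71])]
right_cap [(0.81, [348, 230, 18, 18])]
0.4 [ 1.21609182e-01  9.92578058e-01 -6.86186585e-05 -3.28045798e-05]
```

View pics/top0.png

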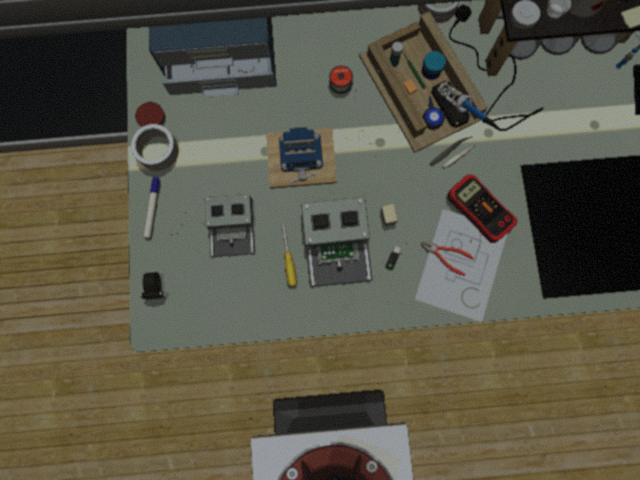

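View pics/side0.png

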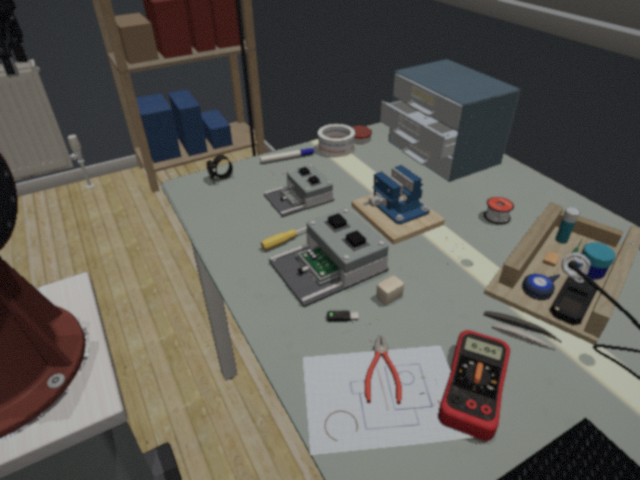

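The larger cradle is at about (336,240) in the top view, with its keys at about (320,221) and (350,218). The small look-alike is at (230,225). Next I'll measure the keys from the depth image.

```bash
cat > h.py <<'E'
import numpy as np,cv2
from scipy.spatial.transform import Rotation as R
def cloud(m,d):
    v,u=np.mgrid[0:480,0:640]
    P=np.stack([(u-m['cx'])/m['fx']*d,-(v-m['cy'])/m['fy']*d,-d],-1)
    return P@R.from_quat(m['rotation']).as_matrix().T+m['position']
def rect(W,mask):
    pts=W[mask][:,:2].astype(np.float32)*1000
    return cv2.minAreaRect(pts)
E
python3 - <<'E'
from bench import arm
from h import *
for n,roi in(("top",(295,195,80,95)),("side",(262,200,130,115))):
    p,d=arm.grab_frame(n); W=cloud(arm.camera_model(n),d)
    x,y,w,h=roi; cv2.imwrite(f"pics/{n}_crop.png",cv2.resize(p[y:y+h,x:x+w,::-1],None,fx=5,fy=5,interpolation=cv2.INTER_NEAREST))
    M=np.zeros((480,640),bool);M[y:y+h,x:x+w]=1;M&=d>0
    z=W[...,2]; print(n,'desk z',np.median(z[M&(z<.02)]))
    print('hist',np.histogram(z[M],np.arange(-.004,.1,.004)))
    hd=M&(z>.056)&(z<.067); print('head',rect(W,hd),hd.sum(),np.median(z[hd]))
    c=(M&(z>.0705)&(z<.085)).astype(np.uint8)
    k,L,S,C=cv2.connectedComponentsWithStats(c)
    for i in range(1,k):
        if S[i,4]>15: print('cap',S[i],C[i],W[L==i].mean(0),rect(W,L==i),np.median(z[L==i]))
    dark=(M&(p.max(2)<45)&(z>.055)).astype(np.uint8)
    k,L,S,C=cv2.connectedComponentsWithStats(dark)
    for i in range(1,k):
        if S[i,4]>15: print('dark',S[i],C[i],W[L==i].mean(0),rect(W,L==i))
    for t in("left_cap","right_cap"):
        for r in arm.trace(t,n):
            a=r['pixels']&(d>0); print(t,round(r['score'],2),a.sum(),W[a].mean(0))
E
```

```text
top desk z 0.0048084884199453
hist (array([ 619, 1394,  613,  926,  394,  366,  336,   50,   22,    7,    7,
         17,   23,   23,   34,  172, 1324,  815,   49,  122,  213,   25,
          0,    0,    0]), array([-0.004,  0.   ,  0.004,  0.008,  0.012,  0.016,  0.02 ,  0.024,
        0.028,  0.032,  0.036,  0.04 ,  0.044,  0.048,  0.052,  0.056,
        0.06 ,  0.064,  0.068,  0.072,  0.076,  0.08 ,  0.084,  0.088,
        0.092,  0.096]))
head ((571.5130615234375, -50.67756652832031), (91.50627899169922, 134.14645385742188), 1.2739731073379517) 2236 0.06306005386052205
cap [342 211  16  14 186] [349.52688172 217.33333333] [ 0.57099277 -0.08020109  0.07660741] ((571.4383544921875, -80.3997802734375), (25.72279167175293, 29.757617950439453), 2.5763044357299805) 0.0767630459340195
cap [313 214  16  14 185] [320.5027027  220.36216216] [ 0.56988147 -0.0204182   0.07658971] ((570.6090698242188, -19.758243560791016), (26.4580020904541, 31.195072174072266), 0.7816168069839478) 0.07668727809796305
dark [342 212  16  14 191] [349.29842932 218.51308901] [ 0.56892598 -0.0795914   0.07502957]
[... 1395 characters left out ...]
408203), (31.318265914916992, 26.00035858154297), 89.28742980957031) 0.07582166700287263
dark [328 215  18  14 175] [336.49714286 221.36571429] [ 0.5656781  -0.02539165  0.07400359] ((567.0282592773438, -22.635421752929688), (23.615177154541016, 26.729883193969727), 2.8913891315460205)
dark [346 232  19  15 203] [355.00985222 239.16748768] [ 0.56649064 -0.08478812  0.07406834] ((567.8497314453125, -82.39203643798828), (22.739643096923828, 26.503969192504883), 1.5545583963394165)
left_cap 0.68 225 [ 0.56668241 -0.02333881  0.0736715 ]
left_cap 0.4 84 [0.6176542  0.19824251 0.05008978]
right_cap 0.82 226 [ 0.56717679 -0.08385499  0.07426214]
right_cap 0.63 66 [0.61327566 0.14919514 0.0532195 ]
```

Both cameras agree: the keys are at (0.570, -0.020) and (0.570, -0.080), tops at 0.076, sizes right, yaw about 1°. I'll hover above them and set the finger spacing.

```bash
cat >> h.py <<'E'
YAW=np.arctan2(0.0010,0.0597)
C=np.array([0.5698,-0.0503])
def down(a): # tool y along cradle +-y, z down
    y=np.array([-np.sin(a),np.cos(a),0]);z=np.array([0,0,-1.]);x=np.cross(y,z)
    return R.from_matrix(np.stack([x,y,z],1)).as_quat()
E
python3 - <<'E'
from bench import arm
from h import *
best=None
for a in (YAW,YAW+np.pi):
    q=arm.inverse_kinematics([*C,.15],down(a)); print(a,q)
    if q is not None and (best is None or abs(q[5])<abs(best[0][5])): best=(q,a)
a=best[1]; np.save('a.npy',a)
arm.move_pose([*C,.13],down(a))
arm.command_gripper(0.54)
print(arm.current_clock(),arm.current_ee_pos(),arm.current_ee_rot(),arm.current_grip_width(),arm.current_ft_force())
for n in("top","side"):
    p,d=arm.grab_frame(n); W=cloud(arm.camera_model(n),d); np.save(n+'W.npy',W); cv2.imwrite(f"pics/{n}1.png",p[:,:,::-1])
    x,y,w,h=(260,150,160,120)
    if n=='side': x,y,w,h=(260,130,160,120)
    cv2.imwrite(f"pics/{n}1c.png",cv2.resize(p[y:y+h,x:x+w,::-1],None,fx=5,fy=5,interpolation=cv2.INTER_CUBIC))
E
```

```text
0.016748852432695686 [-0.31660007  0.01427578 -0.08007617  1.47644438  0.         -0.33334893]
3.158341506022489 [-0.31660007  0.01427578 -0.08007617  1.47644438  0.          2.80824373]
3.875 [ 0.56980852 -0.05025781  0.1300167 ] [-8.40829033e-03  9.99964650e-01  1.71196070e-07  3.71882557e-06] 0.5436846689030777 [-0.33585947 -0.3276609  -0.10158175]
```

View pics/side1c.png

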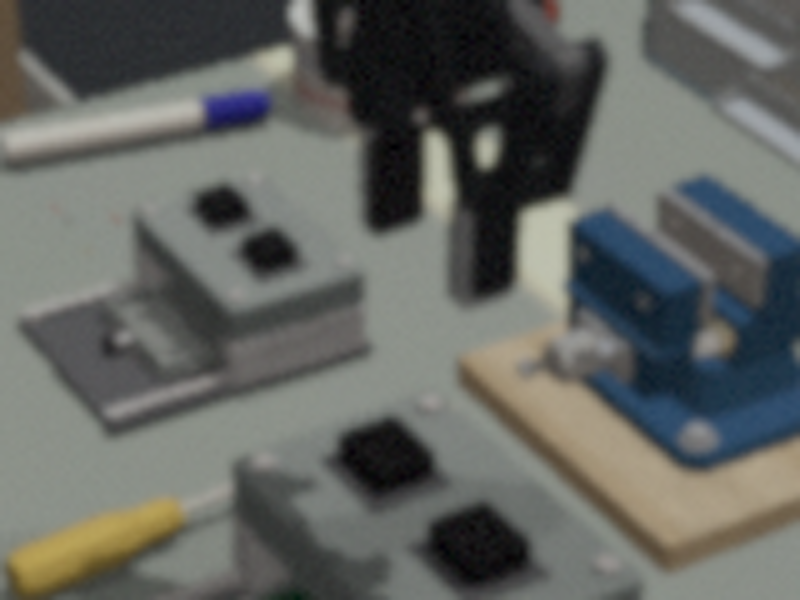

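The side view shows two fingertips above the keys, at about crop pixels (395,225) and (485,295). I'll measure where they are in the world frame.

```bash
python3 - <<'E'
from h import *
W=np.load('sideW.npy'); 
b=(abs(W[...,0]-C[0])<.06)&(abs(W[...,1]-C[1])<.08)
for lo,hi in((.115,.13),(.13,.14),(.14,.155)):
    m=(b&(W[...,2]>lo)&(W[...,2]<hi)).astype(np.uint8)
    k,L,S,_=cv2.connectedComponentsWithStats(m)
    for i in range(1,k):
        if S[i,4]>8:
            P=W[L==i]; print(lo,S[i],np.percentile(P,[5,50,95],axis=0).round(4).tolist())
E
python3 - <<'E'
from h import *
W=np.load('sideW.npy')
for (u,v) in((339,165),(338,172),(341,174),(352,183),(358,180),(358,187),(352,188)): print(u,v,W[v,u].round(4))
from bench import arm
m=arm.camera_model('side')
def proj(X):
    c=R.from_quat(m['rotation']).inv().apply(np.array(X)-m['position']); return m['cx']+m['fx']*c[0]/-c[2], m['cy']-m['fy']*c[1]/-c[2]
for y in(.03,.023,-.023,-.03): print(y,proj([C[0],C[1]+y,.13]))
E
```

```text
339 165 [ 0.5685 -0.0265  0.1886]
338 172 [ 0.5678 -0.0247  0.1747]
341 174 [ 0.5732 -0.0257  0.1697]
352 183 [ 0.5601 -0.0791  0.185 ]
358 180 [ 0.5664 -0.0861  0.1921]
358 187 [ 0.5677 -0.085   0.1784]
352 188 [ 0.5607 -0.0787  0.1753]
0.03 (np.float64(337.34316179043503), np.float64(193.03653971240917))
0.023 (np.float64(339.4630232438863), np.float64(194.9668057052182))
-0.023 (np.float64(354.05312370854114), np.float64(208.25200163759408))
-0.03 (np.float64(356.37914152042276), np.float64(210.36998584530426))
```

View pics/side1.png

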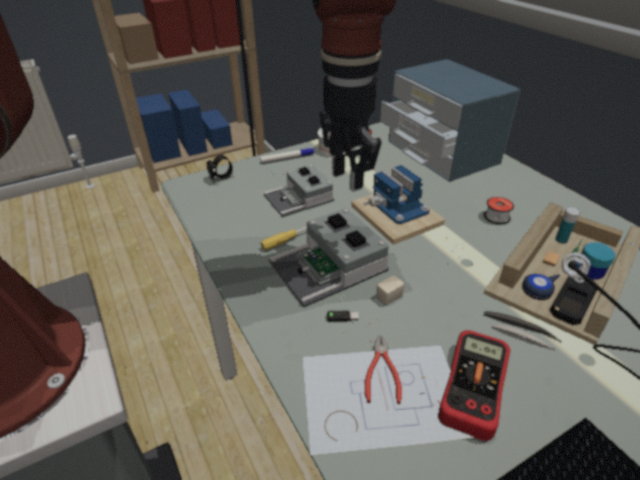

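View pics/top1c.png

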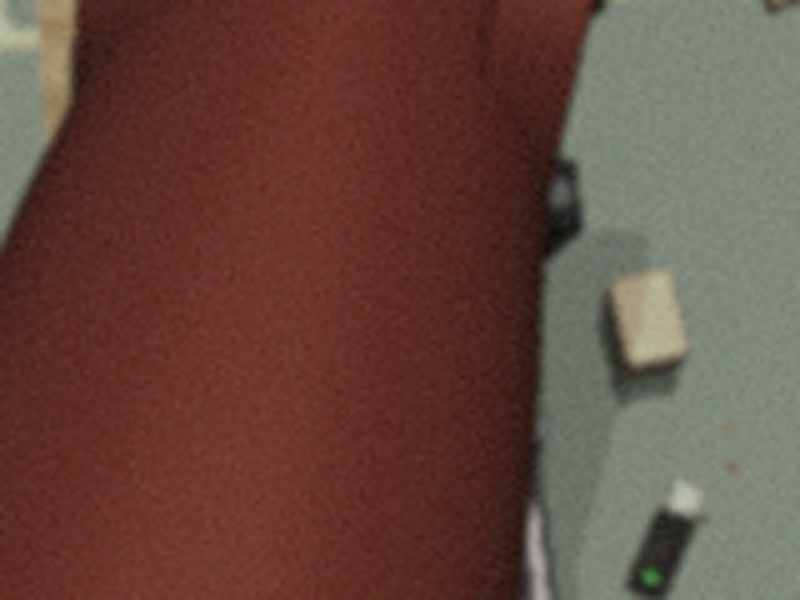

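The camera puts the fingertips at z ≈ 0.165, but the TCP reads 0.130. I'll re-read and look again before moving on.

```bash
cat >> h.py <<'E'
def tips(arm,tag):
    p,d=arm.grab_frame('side'); W=cloud(arm.camera_model('side'),d)
    np.save('sideW.npy',W)
    x,y,w,h=(290,140,110,90)
    cv2.imwrite(f"pics/{tag}.png",cv2.resize(p[y:y+h,x:x+w,::-1],None,fx=7,fy=6.6,interpolation=cv2.INTER_CUBIC))
    b=(abs(W[...,0]-C[0])<.03)&(abs(W[...,1]-C[1])<.08)&(W[...,2]>.085)&(W[...,2]<.23)&(p.max(2)<60)
    for s in(1,-1):
        m=b&(s*(W[...,1]-C[1])>0); P=W[m]
        if len(P)<10: continue
        zz=np.percentile(P[:,2],2); Q=P[P[:,2]<zz+.025]
        print(tag,'L' if s>0 else 'R','zmin',P[:,2].min().round(4),zz.round(4),'x',np.percentile(Q[:,0],[5,95]).round(4),'y',np.percentile(Q[:,1],[5,95]).round(4))
    return p,W
E
python3 - <<'E'
from bench import arm
from h import *
print(arm.current_clock(),arm.current_ee_pos(),arm.current_joints())
tips(arm,'s2')
E
```

```text
3.975 [ 0.56980673 -0.05029697  0.1300193 ] [-3.16602995e-01  1.60584995e-02 -1.14468114e-01  1.44025584e+00
  1.95204539e-05 -3.33346036e-01]
s2 L zmin 0.169 0.1721 x [0.5591 0.5765] y [-0.0276 -0.0241]
s2 R zmin 0.1755 0.1785 x [0.5624 0.5738] y [-0.0869 -0.0805]
```

View pics/s2.png

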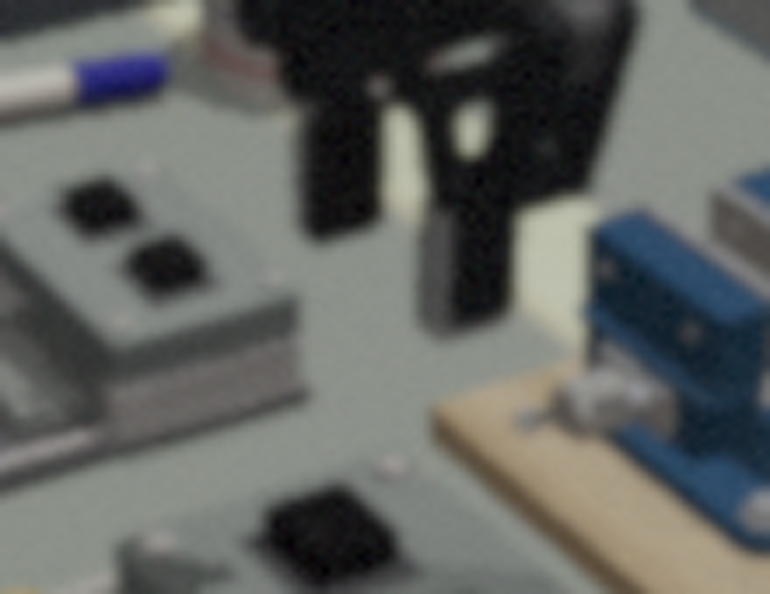

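Run:
```python
from bench import arm
from h import *
hit=arm.movel([*C,.092],velocity=.08,stop_force=4)
print(hit,arm.current_clock(),arm.current_ee_pos(),arm.current_ft_force())
tips(arm,'s3')
```

```text
False 4.65 [ 0.5696525  -0.05025244  0.09185552] [0.20680646 0.15159505 0.17774476]
s3 L zmin 0.1316 0.1357 x [0.5578 0.5772] y [-0.0276 -0.0244]
s3 R zmin 0.1373 0.1423 x [0.5619 0.5738] y [-0.0869 -0.0793]
```

View pics/s3.png

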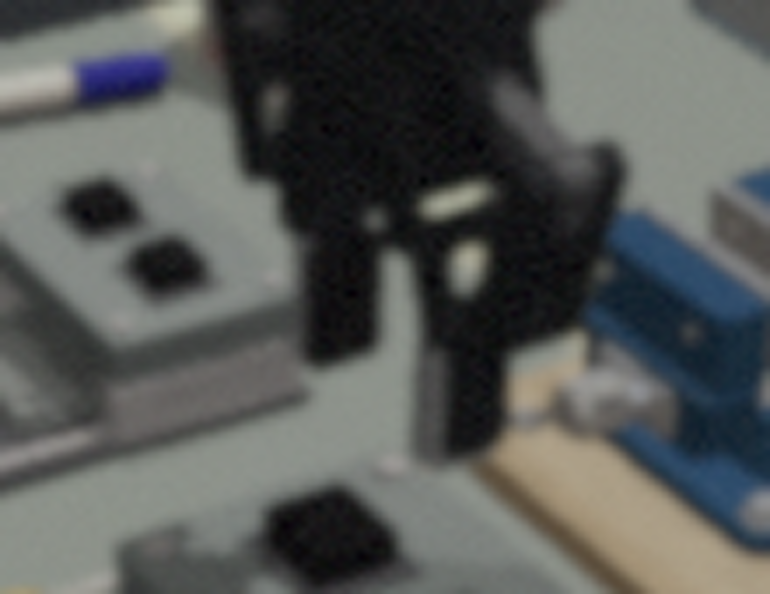

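The tips stay 39 mm above the reported TCP, and their x, y are right over the keys. Going by the camera, contact should come at TCP z ≈ 0.037. I'll descend with a force guard, check, and press.

Run:
```python
from bench import arm
from h import *
hit=arm.movel([*C,.047],velocity=.06,stop_force=4)
print(hit,arm.current_clock(),arm.current_ee_pos(),arm.current_ft_force())
tips(arm,'s4')
if not hit:
    hit=arm.movel([*C,.031],velocity=.015,stop_force=1.5)
    print(hit,arm.current_clock(),arm.current_ee_pos(),arm.current_ft_force(),arm.current_moment())
    tips(arm,'s5')
```

```text
False 5.6 [ 0.5700513  -0.05039817  0.04735673] [-0.11038916 -0.65742922 -0.48404684]
s4 L zmin 0.0856 0.0891 x [0.559  0.5767] y [-0.0278 -0.0245]
s4 R zmin 0.0857 0.0995 x [0.5624 0.5746] y [-0.0868 -0.0793]
True 6.3 [ 0.56967562 -0.05024195  0.03795592] [1.37963714 0.53644391 1.18659028] [-0.03607011 -0.09633345 -0.04309296]
s5 L zmin 0.0851 0.0876 x [0.5576 0.577 ] y [-0.0277 -0.0238]
s5 R zmin 0.085 0.0932 x [0.5614 0.5748] y [-0.0866 -0.0798]
```

View pics/s5.png

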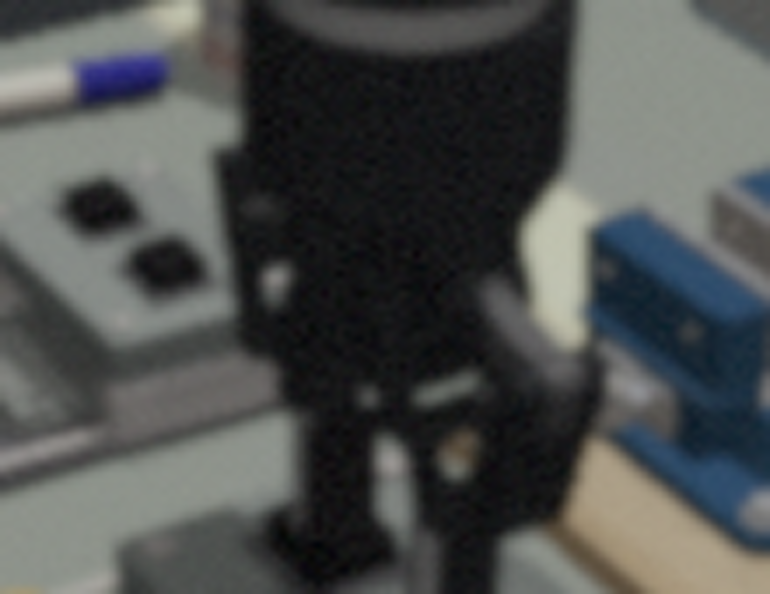

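The left fingertip sits on the middle of the left key (crop (335,545)), at the height the camera predicted. Now the press.

Run:
```python
from bench import arm
from h import *
hit=arm.movel([*C,.022],velocity=.02,stop_force=15)
def st(): print(round(arm.current_clock(),2),arm.current_ee_pos().round(4) if hasattr(arm.current_ee_pos(),'round') else arm.current_ee_pos(),np.round(arm.current_ft_force(),2),np.round(arm.current_moment(),2))
print(hit); st()
for i in range(3): arm.dwell(.2); st()
p,d=arm.grab_frame('side'); cv2.imwrite('pics/side6.png',cv2.resize(p[150:330,240:440,::-1],None,fx=4,fy=3.3,interpolation=cv2.INTER_CUBIC))
```

```text
True
6.85 [ 0.5696 -0.0502  0.0308] [-2.19 -0.37  7.23] [ 0.07  0.42 -0.02]
7.05 [ 0.5696 -0.0502  0.0308] [-2.88  0.23  8.43] [0.12 0.6  0.01]
7.25 [ 0.5696 -0.0502  0.0308] [-3.44  0.4   7.77] [0.14 0.62 0.  ]
7.45 [ 0.5696 -0.0503  0.0308] [-3.19  0.45  8.32] [ 0.13  0.59 -0.01]
```

View pics/side6.png

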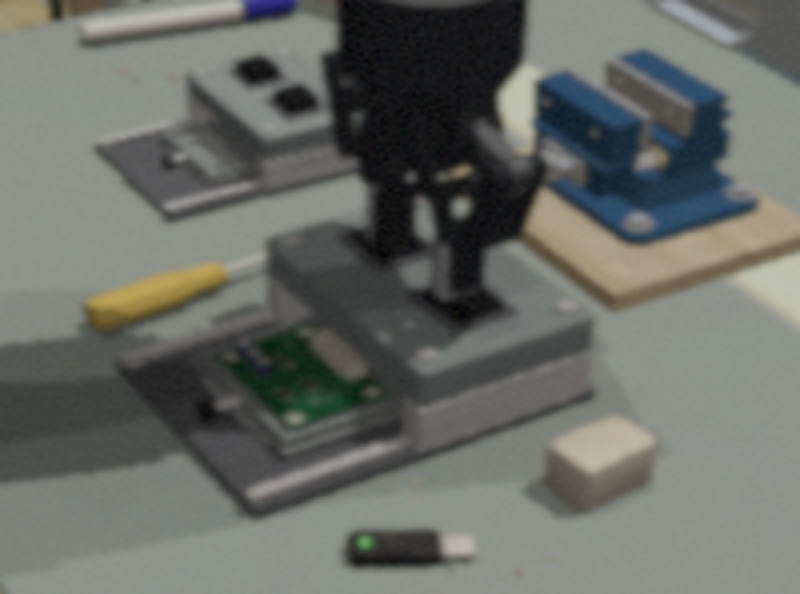

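The tray is already coming out. Force is 8 N against 6 N for both keys at the stop, so I'll press a little further and hold.

Run:
```python
from bench import arm
from h import *
hit=arm.movel([*C,.0275],velocity=.015,stop_force=14)
print(hit)
for i in range(8):
    arm.dwell(.5); print(round(arm.current_clock(),2),np.round(arm.current_ee_pos(),4),np.round(arm.current_ft_force(),2),np.round(arm.current_moment(),2))
    if i>=5:
        p,d=arm.grab_frame('side'); 
        W=cloud(arm.camera_model('side'),d); r=arm.trace('board','side')
        if r: a=r[0]['pixels']&(d>0); print('board',r[0]['score'],a.sum(),W[a].mean(0).round(4),np.percentile(W[a][:,0],2))
cv2.imwrite('pics/side7.png',cv2.resize(p[150:330,240:440,::-1],None,fx=4,fy=3.3,interpolation=cv2.INTER_CUBIC))
```

```text
True
8.21 [ 0.5696 -0.0502  0.0308] [-3.03  0.68  8.4 ] [0.17 0.62 0.01]
8.71 [ 0.5696 -0.0502  0.0308] [-3.02  1.05  8.85] [0.16 0.57 0.01]
9.21 [ 0.5696 -0.0502  0.0308] [-3.15  0.62  8.56] [ 0.16  0.64 -0.01]
9.71 [ 0.5696 -0.0503  0.0308] [-2.77  1.27  8.63] [0.13 0.65 0.06]
10.21 [ 0.5696 -0.0502  0.0308] [-3.38  0.29  9.06] [0.2  0.62 0.03]
10.71 [ 0.5695 -0.0503  0.0308] [-2.77  0.28  8.39] [ 0.14  0.64 -0.05]
board 0.8 817 [ 0.474  -0.0514  0.0206] 0.44993817080797444
11.31 [ 0.5696 -0.0502  0.0308] [-2.55  0.44  8.86] [0.13 0.57 0.02]
board 0.58 786 [ 0.4742 -0.0515  0.0206] 0.44999603376090447
11.91 [ 0.5696 -0.0503  0.0309] [-2.67  0.92  8.38] [ 0.18  0.62 -0.02]
board 0.89 817 [ 0.4737 -0.0512  0.0205] 0.4498654955500003
```

View pics/side7.png

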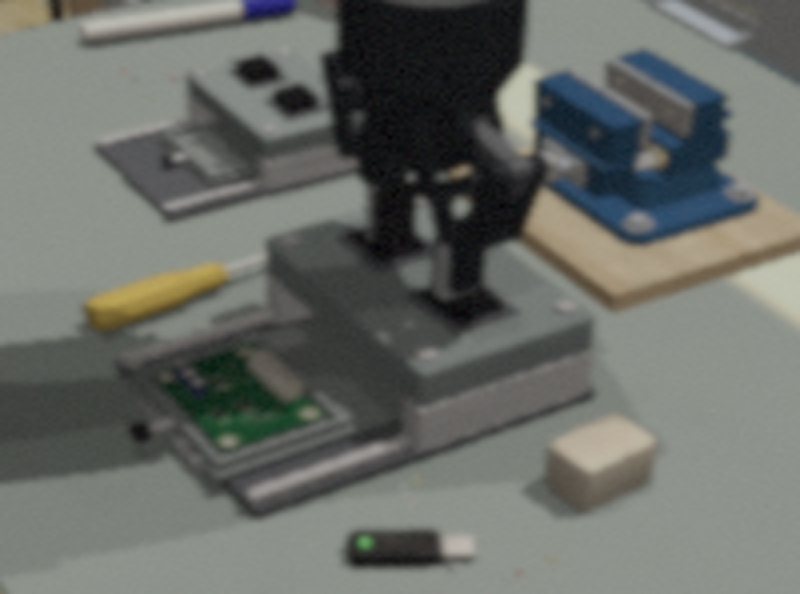

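The tray has stopped. The board centre is at x = 0.474, as expected for fully out (0.530 − 0.056). Before releasing, I'll check that both keys really are at the bottom.

Run:
```python
from bench import arm
from h import *
p,d=arm.grab_frame('side'); W=cloud(arm.camera_model('side'),d)
for nm,c in(('L',(.570,-.0203)),('R',(.5705,-.0801))):
    b=(abs(W[...,0]-c[0])<.012)&(abs(W[...,1]-c[1])<.014)&(W[...,2]<.09)&(W[...,2]>.05)
    print(nm,b.sum(),np.percentile(W[b][:,2],[5,25,50,75]).round(4))
hit=arm.movel([*C,.0298],velocity=.01,stop_force=30)
print(hit,np.round(arm.current_ee_pos(),4),np.round(arm.current_ft_force(),2),np.round(arm.current_moment(),2))
arm.dwell(.3);print(arm.current_clock(),np.round(arm.current_ee_pos(),4),np.round(arm.current_ft_force(),2))
```

```text
L 170 [0.0656 0.0679 0.0726 0.0813]
R 194 [0.066  0.0679 0.0693 0.0813]
False [ 0.5696 -0.0502  0.0307] [-5.2   0.17 12.75] [0.29 1.23 0.  ]
12.6083 [ 0.5696 -0.0503  0.0308] [-6.55  1.07 14.19]
```

Both keys are at the stops: their tops read ≈ 0.068, and pressing harder gives more force with no movement. Now I'll release straight up and move clear.

Run:
```python
from bench import arm
from h import *
arm.movel([*C,.13],velocity=.08)
q=list(arm.current_joints()); 
arm.movel([*C,.20],velocity=.15)
q=list(arm.current_joints()); q[0]+=1.0; arm.movej(q)
print(arm.current_clock(),np.round(arm.current_ee_pos(),3),np.round(arm.current_ft_force(),2))
p,d=arm.grab_frame('top'); cv2.imwrite('pics/top8.png',p[:,:,::-1])
W=cloud(arm.camera_model('top'),d)
for nm,c in(('L',(.570,-.0203)),('R',(.5705,-.0801))):
    b=(abs(W[...,0]-c[0])<.01)&(abs(W[...,1]-c[1])<.011); print(nm,np.median(W[b][:,2]))
r=arm.trace('board','top')
if r: a=r[0]['pixels']&(d>0); print('board',r[0]['score'],W[a].mean(0).round(4),rect(W,a))
p,d=arm.grab_frame('side'); cv2.imwrite('pics/side8.png',p[:,:,::-1])
```

```text
16.6 [0.351 0.452 0.199] [ 0.7   0.62 -0.1 ]
L 0.07694272617849007
R 0.0770022912155286
board 0.83 [ 0.4755 -0.0509  0.0209] ((476.1216735839844, -50.76035690307617), (50.22246551513672, 67.73806762695312), 1.295779824256897)
```

View pics/top8.png

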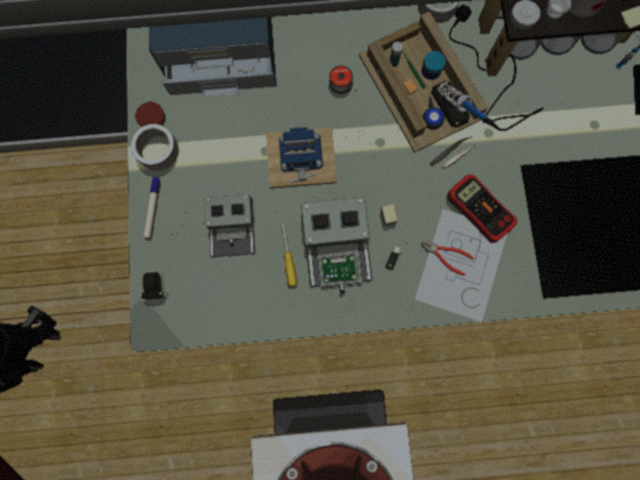

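View pics/side8.png

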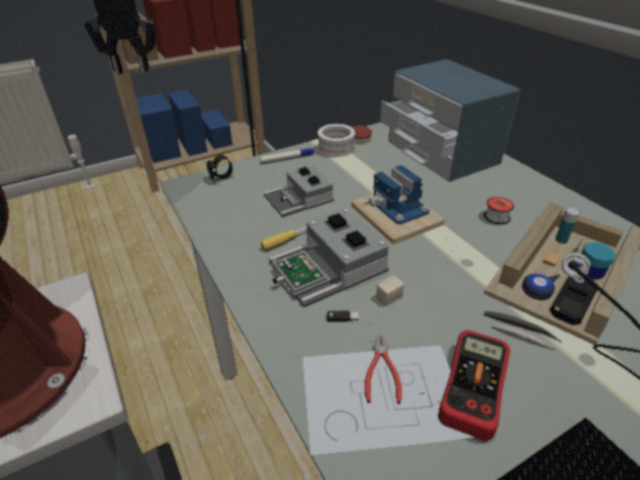

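The tray is out with the board at (338,270) in the top view. Both keys are up, the bystanders haven't moved, and the arm is well clear.

```bash
python3 -c "
from bench import arm
arm.job_done()"
```

```text
the job is handed in; nothing more can be done
```

The board is out: I pressed both keys of the larger cradle down together with the two fingertips and held them for about 6 s. The tray came all the way out and stopped. I then released straight up, moved clear, and handed the job in at about 17 s.

**Last checks:**
- **Keys:** before release, both tops measured about 68 mm above the desk, which is fully down. Pressing harder raised the force without any movement. After release both are back up, at about 77 mm.
- **Tray and board:** the board lies in the tray at x = 0.4755 m (0.474 m expected for fully out), and it had stopped moving before I let go.
- **Surroundings:** the bystanders look unmoved in the pictures, and the largest force I read was about 14 N.

**Disagreements:**
- **Fingertip height:** the camera showed the fingertips about 38 mm higher than the reported TCP. I went by the camera and the force reading; contact came where the camera predicted.
- **Extra press:** a further press midway through the hold stopped on its force limit without moving, as the keys were already at their stops.

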